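# Rinse the round brush and hang it to drip

## Robot

A 6-joint arm with a two-finger parallel gripper is mounted at the origin on the work surface. World frame = base frame: x ahead of the robot, y to its left, z up, the work surface at z = 0. Lengths are in mm, angles in rad, forces in N, time in s.
With the tool pointing down it reaches from about 300 to 775 mm from the base axis. Payload 14.6 kg.
Tool frame: the origin (TCP) lies midway between the tips of the shut fingers; the grasp point (between the pads) lies 19 mm behind it (manip.grasp_offset is the distance from the TCP to the grasp point, in mm); z points along the fingers, y is the line along which they close (so a half turn about z gives the same grasp; the last joint's range is limited). The gripper opens to 94 mm and grips with 3 to 60 N. Pads are 16 mm wide; open, the fingers measure 119 mm over their backs; the gripper's body (75 mm by 177 mm) begins 78 mm behind the grasp point.
Start: joints at [1.18, 0.3, 1.521, -0, 1.321, -0.067], TCP at [174.991, 521.409, 205.446] pointing down, gripper open.
Joint ranges: [-3.03, 3.03], [-0.79, 2.21], [0.23, 2.52], [-1.04, 4.18], [0, 3.07], [-2.55, 2.55]. Speed limits (rad/s): [2.22, 2.22, 2.57, 3.14, 3.14, 3.14].

## Interface

Orientations are given as [roll, pitch, yaw] about the fixed x, y, z axes, in that order (R = Rz(yaw) Ry(pitch) Rx(roll)).
In Python, from cell import manip, viewer gives the robot as it stands. The module is installed in compiled form; this text tells all that it offers.
- The arm moves only by the tool move_arm, never from a script. Its argument "moves" is a list of rows, each a list of 4 numbers: the shift along the tool's x, y, z in m, then the turn about the tool's z in rad. A call has 1 to 12 rows; each row is the pose to reach, as a shift and turn from the pose commanded when the call began, along the tool's axes at that moment; what a row does not reach only later rows make up. A row lasts 1/10 s, in which the tool goes at most 50 mm and 8.59 degrees, less where a joint would pass 70% of its speed; a pose out of reach is approached as far as the arm can. A call with a gripper value outside its range is refused whole. "jaw" is the finger opening in m, from 0 to 0.094, set as the call begins (left out, the last holds). The fingers move at their own pace and stop on an object; "squeeze" is the grip in N (left out, the last holds). Time passes only in rows, so rows that repeat a pose let the fingers close. It gives the time, the measured TCP pose, the force, the opening and the grip force at its end, in the units of the state.
- manip.read_state(): the state, without advancing time (a new reading comes with each control period).
- viewer.camera(name): name is "scene" or "top" or "wrist"; returns a dict with "frame" (480x640x3 uint8, blue, green, red), "z_map" (480x640 float32, mm along the optical axis (not along the pixel's ray), 0 where there is no reading), "fx", "fy", "cx", "cy" (pixels), "origin" and "orientation" of the camera in the world. Camera axes: x right, y down, z forward; pixel columns grow to the right and rows downward; lengths in mm; the calibration is good to about 2 mm. A picture is of the moment at which its call begins.
- manip.sign_off(): hands the job in; it is judged then, once.
The state is a dict: "clock": time; "joints": joint angles; "qd": joint speeds; "effort": joint torques, N m; "eef_pos": TCP position; "eef_rot": TCP orientation; "wrist_force": force on the tool from outside, world axes, zero at the start; "moment": the same for the moment, N m; "finger_gap": finger opening in mm; "finger_force": force on a finger pad.
Only numpy, scipy, OpenCV 4.12 (cv2) and the standard library are available. Lean on these libraries where they do the work, as an engineer would, in place of code of your own. Each camera call takes 0.05 s, during which the arm holds its last target. There are 200 camera calls.

## Task

At the art shop's try-out counter, take the round brush from the outer fork of the drying rack and dip its bristles into the white water pot, at least 20 mm below the rim but with no more than 4 mm of the metal ferrule below it. Then hang it, bristles down, in the rack's empty middle fork above the drip dish. Do not disturb the flat brush, the pot or the other things on the counter.

Things in the scene. Friction and masses are not known exactly. Their poses are not given: they have to be found in the camera images.
- brush: The round brush to use, 200 mm long, 60 g, hanging bristles down in an outer fork, left or right. Origin at the bristle tip, z up along it; yaw means nothing. From the tip, mm: dark round bristles 0-45 (22 dia.), aluminium ferrule 45-82 (20 dia.), red neck to 118 (12 dia.), wooden collar 118-126 (28 dia.), red handle 126-200 (18 dia., tapering above 190). Grip the handle from above.
- brush_ferrule (a point): Centre line of the brush where bristles end and ferrule begins, 45 mm above the tip.
- brush_collar (a point): Centre of the underside of the round brush's collar, 118 mm above the tip; this is what rests on a fork.
- flat_brush: A bystander brush with a flat head 40 mm wide and 12 mm thick, and a flat paddle handle 30 mm wide and 10 mm thick (z = 126 to 200), with the same collar and length as the round one; it hangs in the other outer fork. Origin at the bristle tip, z up.
- rack: Fixed wooden drying rack, base 120 (x) by 270 (y) by 10 mm, origin under its centre, z up. A beam (x = 37 to 53, top at z = 155) on two end posts carries three steel forks at y = 80, 0, -80 that open to -x, roughly towards the robot. A hung brush's tip is 37 mm above the rack's underside. A drip dish, 68 mm dia., rim at z = 24, lies under the middle fork.
- rack_left (a point): Seat of the fork at the rack's y = +80: centre of the slot on the prong tops, at rack (-8, 80, 155) mm.
- rack_mid (a point): Seat of the middle fork, empty at first: slot centre on the prong tops, rack (-8, 0, 155) mm. Every fork: slot 17 mm wide, open from x = -35 back to x = 2, between prongs 9 mm wide, 6 thick. Prong ends (x = -35 to -29) have lips 6 mm high, so raise a brush 10 mm or more before its neck slides in or out along the rack's x.
- rack_right (a point): Seat of the fork at the rack's y = -80: centre of the slot on the prong tops, at rack (-8, -80, 155) mm.
- pot: The water pot: loose open white ceramic cup without handle, 85 mm high, 76 mm outer diameter at the rim, wall 4 mm, about 450 g. Origin at the centre of its underside, z up.
- pot_rim (a point): Centre of the pot's mouth, at rim height, 85 mm above its underside.
- ink_jar: Bystander: closed glass jar with black cap, 60 mm dia., 75 mm high, origin at its underside.
- pencil_cup: Bystander: black cup 76 mm dia., 105 mm high, with pencils reaching to 170 mm; origin at its underside.
- paint_tin: Bystander: white paint box 90 by 200 by 20 mm lying flat, nearest to the robot; origin at the centre of its underside, long side along y.

How it is judged:
By the outcome, as a careful person would: the job done as asked, in the order asked, and still so for the second after the job is handed in, with the robot touching nothing.
It also fails if it takes over 58 s, if anything falls off the work surface, if the arm or the gripper's body presses on something with over 40 N, if the wrist force passes 120 N, or if a joint passes its speed limit or range.

## Working session

There is one attempt and no reset: what is moved stays moved. The work goes in short steps, Python scripts to look and compute and a tool call to move; the robot and the scene stay as the last step left them, time stands still between calls to the robot, and variables do not carry over. Pictures are saved under pics/ and viewed, at most 10 in all, crops included, and the job is handed in when it is done.

Besides the shell and the picture viewer there is one more tool, called after "Call:" in YAML: its name, and indented under it one key for each argument. move_arm: Moves the arm, as the interface text tells. Its arguments: {"type":"object","properties":{"moves":{"type":"array"},"jaw":{"type":"number"},"squeeze":{"type":"number"}},"required":["moves"]}

```bash
mkdir -p pics; cat > h.py <<'E'
import numpy as np, cv2
from cell import manip, viewer
from scipy.spatial.transform import Rotation as R
def rot(o):
    o=np.array(o,float)
    return o if o.shape==(3,3) else R.from_euler('xyz',o).as_matrix() if o.size==3 else R.from_quat(o).as_matrix()
def cloud(c):
    z=c['z_map'].astype(float); v,u=np.mgrid[:480,:640]
    p=np.stack([(u-c['cx'])/c['fx']*z,(v-c['cy'])/c['fy']*z,z],-1)
    w=p@rot(c['orientation']).T+np.array(c['origin']); w[z==0]=np.nan
    return w
E
python3 - <<'E'
from h import *
s=manip.read_state(); print(s['clock'],s['eef_pos'],s['eef_rot'],s['finger_gap'],manip.grasp_offset)
for n in('scene','top'):
    c=viewer.camera(n); cv2.imwrite(f'pics/{n}0.png',c['frame']); np.save(n+'.npy',c,allow_pickle=True)
    print(n,c['origin'],c['orientation'],c['fx'],c['cx'],c['cy'])
E
```

```text
0.0 [174.90087977 521.18205694 204.8855541 ] [-3.14045509e+00 -5.06413635e-05  2.81777544e+00] 94.1105275358736 18.8
scene [1083.65571514   79.96883747  861.06828704] [-2.53823978  0.00586003  1.72636708] 533.241160482733 311.5805908249062 246.41376747086272
top [ 482.43191462  -29.83863753 1205.02641337] [-3.06072884  0.01816276 -1.5835646 ] 598.7195733234404 315.7774588347596 225.5149121972811
```

View pics/scene0.png

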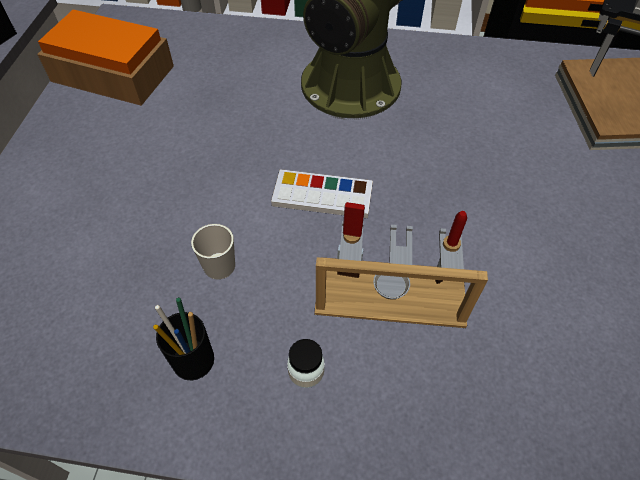

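View pics/top0.png

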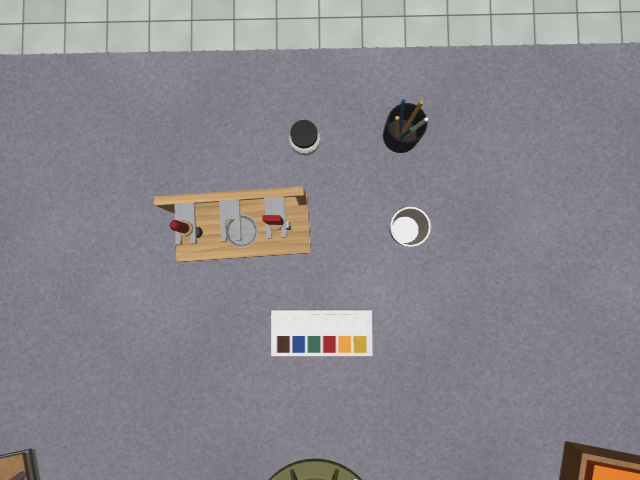

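The scene view shows the round brush at the right (455,232), the flat brush at (352,225), the pot at (214,250) and the ink jar at (306,362). The top view has the round brush at (180,227), i.e. the rack's +y fork, the empty middle fork at (231,220) and the pot rim at (410,227).

```bash
cat > m.py <<'E'
from h import *
T={n:np.load(n+'.npy',allow_pickle=True).item() for n in('scene','top')}
W={n:cloud(T[n]) for n in T}
def fit(p):
    A=np.c_[2*p[:,:2],np.ones(len(p))]; a=np.linalg.lstsq(A,(p[:,:2]**2).sum(1),rcond=None)[0]
    return a[:2],np.sqrt(a[2]+a[:2]@a[:2])
for n in W:
    w=W[n]; f=T[n]['frame']; hsv=cv2.cvtColor(f,cv2.COLOR_BGR2HSV); z=w[...,2]; x=w[...,0]; y=w[...,1]
    print(n,'table z',np.nanmedian(z))
    near=(x>350)&(x<800)&(y>-330)&(y<330)
    # red handles
    red=((hsv[...,0]<8)|(hsv[...,0]>172))&(hsv[...,1]>150)&(z>125)&near
    k,l,st,ce=cv2.connectedComponentsWithStats(red.astype(np.uint8))
    for i in range(1,k):
        if st[i,4]>30:
            p=w[l==i]; print(' red',st[i],p.min(0).round(1),p.max(0).round(1))
            for a,b in((130,150),(150,170),(170,190),(190,215)):
                q=p[(p[:,2]>a+0)&(p[:,2]<b)]
                if len(q)>3: print('   z',a,b,len(q),q.mean(0).round(1),np.ptp(q,axis=0).round(1))
    # beam top
    wood=(hsv[...,0]>8)&(hsv[...,0]<25)&(hsv[...,1]>80)
    m=wood&(abs(z-155)<4)&near
    k,l,st,ce=cv2.connectedComponentsWithStats(m.astype(np.uint8)); i=1+st[1:,4].argmax()
    p=w[l==i]; r=cv2.minAreaRect(p[:,:2].astype(np.float32)); print(' beam',r,np.median(p[:,2]),cv2.boxPoints(r).round(1).tolist())
    # steel
    m=(hsv[...,1]<60)&(abs(z-155)<9)&near
    k,l,st,ce=cv2.connectedComponentsWithStats(m.astype(np.uint8))
    for i in range(1,k):
        if st[i,4]>25: p=w[l==i]; r=cv2.minAreaRect(p[:,:2].astype(np.float32)); print(' steel',st[i],r,np.median(p[:,2]).round(1))
    # pot rim
    m=(abs(z-85)<3)&(x>450)&(x<600)&(y<-130)&(y>-330)
    p=w[m]; print(' rim',len(p),fit(p),np.median(p[:,2]),p.min(0),p.max(0))
    m=(z>10)&(z<60)&(x>600)&near&(y<120)&(y>-60); 
    m=(z>70)&(z<80)&(x>580)&(hsv[...,2]<70)&near; p=w[m]
    if len(p): print(' jar',p.mean(0),p.min(0),p.max(0))
E
python3 m.py
```

```text
scene table z 0.6071530312239588
 red [343 202  22  35 605] [569.7  46.7 163.4] [582.8  76.4 239.5]
   z 150 170 34 [579.1  61.7 167.4] [ 4.2 27.6  6.4]
   z 170 190 130 [579.6  62.  180.5] [ 4.4 29.5 19.9]
   z 190 215 181 [579.8  61.6 202.3] [ 6.1 29.3 24.9]
 red [447 211  20  36 384] [562.3 212.  163.2] [577.  229.3 239.7]
   z 150 170 24 [573.2 219.7 166.9] [10.6 15.6  6.8]
   z 170 190 86 [573.2 219.2 179.9] [10.5 16.8 19.6]
   z 190 215 115 [573.2 219.8 202.6] [10.1 16.9 23.9]
 beam ((624.186279296875, 144.12149047851562), (20.39651870727539, 265.5867004394531), 3.0232431888580322) 155.25367102008954 [[607.0, 276.20001220703125], [621.0, 11.0], [641.4000244140625, 12.100000381469727], [627.4000244140625, 277.29998779296875]]
 steel [339 221  24  40 453] ((585.432373046875, 62.027225494384766), (70.7610855102539, 34.866111755371094), 2.9018774032592773) 155.4
 steel [389 225  24  40 645] ((580.0506591796875, 141.92254638671875), (74.1708984375, 35.35106658935547), 3.2638189792633057) 155.5
 steel [439 228  25  41 552] ((575.754150390625, 221.6960906982422), (72.99649047851562, 3
[... 1245 characters left out ...]
1 463] ((575.509765625, 220.40054321289062), (72.36494445800781, 36.7306022644043), 2.7702693939208984) 154.9
 steel [266 224   6  14  65] ((560.0584716796875, 71.97801971435547), (23.68658447265625, 8.706351280212402), 2.0685513019561768) 155.2
 steel [175 231   7  14  68] ((550.6835327148438, 231.86087036132812), (23.170940399169922, 9.924559593200684), 9.501484870910645) 155.4
 rim 186 (array([ 569.47716262, -186.38351003]), np.float64(35.616219198091414)) 85.00210594567261 [ 532.55872622 -224.18013614   82.00259779] [ 599.96885945 -149.41867219   87.86979305]
 jar [753.89350224 -21.4462535   74.91747723] [ 724.775233   -217.45725082   70.022428  ] [798.14398013  34.92399786  79.96380093]
```

Call:
move_arm:
  moves:
    - [0, 0, -0.045, 0]
    - [-0.02, -0.007, -0.09, 0]
    - [-0.06, -0.02, -0.09, -0.05]
    - [-0.105, -0.036, -0.09, -0.1]
    - [-0.15, -0.051, -0.09, -0.15]
    - [-0.195, -0.067, -0.09, -0.2]
    - [-0.24, -0.082, -0.09, -0.25]
    - [-0.285, -0.098, -0.09, -0.3]
    - [-0.33, -0.113, -0.09, -0.35]
    - [-0.375, -0.129, -0.09, -0.376]
    - [-0.42, -0.144, -0.09, -0.376]
    - [-0.445, -0.153, -0.09, -0.376]
  jaw: 0.06

```text
clock: 1.3
eef_pos: [550.2, 232.3, 294.6]
eef_rot: [-3.141, -0.001, -3.091]
wrist_force: [0.0, -0.3, 0.2]
finger_gap: 59.9
finger_force: 0.0
```

Call:
move_arm:
  moves:
    - [-0.016, -0.012, 0, 0]
    - [-0.016, -0.012, 0, 0]
    - [-0.016, -0.012, 0, 0]
    - [-0.016, -0.012, 0, 0]

```text
clock: 1.7
eef_pos: [564.1, 224.3, 295.5]
eef_rot: [3.142, -0.0, -3.088]
wrist_force: [-1.3, -0.3, -0.3]
finger_gap: 60.0
finger_force: 0.0
```

```bash
python3 - <<'E'
from h import *
s=manip.read_state(); print(s['clock'],s['eef_pos'],s['eef_rot'],s['joints'])
c=viewer.camera('wrist'); cv2.imwrite('pics/w1.png',c['frame']); w=cloud(c)
hsv=cv2.cvtColor(c['frame'],cv2.COLOR_BGR2HSV)
z=w[...,2]
red=((hsv[...,0]<8)|(hsv[...,0]>172))&(hsv[...,1]>150)&(z>125)
for a,b in((163,190),(190,215),(215,228),(228,245)):
    q=w[red&(z>a)&(z<b)&(w[...,1]>150)]
    if len(q): print(a,len(q),q.min(0).round(1),q.max(0).round(1),q.mean(0).round(1))
E
```

```text
1.7 [564.08481658 224.34752562 295.50049619] [ 3.14152557e+00 -1.55372385e-04 -3.08849249e+00] [ 3.18164751e-01  3.84774880e-01  1.20245521e+00  1.05456187e-04
  1.55449493e+00 -1.30573346e+00]
163 123 [558.1 211.1 163.7] [566.1 227.4 189.9] [559.9 219.3 177.4]
190 156 [557.9 211.4 190. ] [564.8 227.3 214.9] [559.9 219.4 203. ]
215 109 [557.9 211.2 215. ] [566.1 227.  227.9] [559.9 219.3 222.5]
228 344 [557.9 211.4 228. ] [571.4 227.1 238.7] [564.6 219.5 234. ]
```

View pics/w1.png

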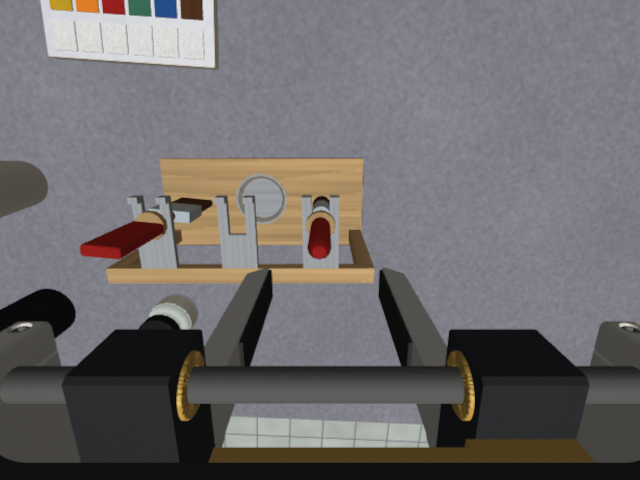

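The wrist view shows the round brush handle at (320,238) between the open fingers, and the middle fork empty at (240,230). The brush axis measures about (566.5, 219.6), which agrees with the rack estimate.

Call:
move_arm:
  moves:
    - [-0.002, -0.005, 0, 0]
    - [-0.002, -0.005, 0.03, 0]
    - [-0.002, -0.005, 0.06, 0]
    - [-0.002, -0.005, 0.09, 0]
    - [-0.002, -0.005, 0.117, 0]
    - [-0.002, -0.005, 0.117, 0]
    - [-0.002, -0.005, 0.117, 0]
    - [-0.002, -0.005, 0.117, 0]

```text
clock: 2.55
eef_pos: [567.7, 219.0, 180.5]
eef_rot: [3.141, 0.003, -3.089]
wrist_force: [-1.3, 0.3, 0.4]
finger_gap: 59.6
finger_force: 0.0
```

Call:
move_arm:
  moves:
    - [0, 0, 0, 0]
    - [0, 0, 0, 0]
    - [0, 0, 0, 0]
    - [0, 0, 0, 0]
    - [0, 0, 0, 0]
    - [0, 0, 0, 0]
    - [0, 0, 0, 0]
    - [0, 0, 0, 0]
    - [0, 0, 0, 0]
    - [0, 0, 0, 0]
  jaw: 0.0
  squeeze: 25

```text
clock: 3.55
eef_pos: [567.0, 218.7, 178.4]
eef_rot: [-3.142, -0.0, -3.089]
wrist_force: [0.2, 0.2, -1.0]
finger_gap: 17.6
finger_force: 25.0
```

Call:
move_arm:
  moves:
    - [0, 0, -0.006, 0]
    - [0, 0, -0.012, 0]
    - [0, 0, -0.017, 0]
    - [0, 0, -0.017, 0]
    - [0.01, 0, -0.017, 0]
    - [0.025, 0, -0.017, 0]
    - [0.04, 0, -0.017, 0]
    - [0.055, 0, -0.017, 0]
    - [0.07, 0, -0.017, 0]
    - [0.085, 0, -0.017, 0]
    - [0.085, 0, -0.017, 0]
    - [0.085, 0, -0.017, 0]

```text
clock: 4.75
eef_pos: [482.6, 214.4, 195.7]
eef_rot: [3.141, 0.001, -3.089]
wrist_force: [0.6, 0.1, -0.7]
finger_gap: 17.5
finger_force: 25.0
```

Call:
move_arm:
  moves:
    - [0, 0, -0.03, 0]
    - [0, 0, -0.06, 0]
    - [0, -0.02, -0.07, 0]
    - [0, -0.06, -0.07, 0]
    - [0, -0.1, -0.07, 0]
    - [0, -0.14, -0.07, 0]
    - [0, -0.18, -0.07, 0]
    - [0, -0.22, -0.07, 0]
    - [0, -0.25, -0.07, 0]
    - [0, -0.27, -0.07, 0]
    - [0, -0.27, -0.07, 0]

```text
clock: 5.85
eef_pos: [496.8, -57.6, 265.2]
eef_rot: [-3.141, -0.0, -3.092]
wrist_force: [-0.6, 0.1, -0.1]
finger_gap: 18.0
finger_force: 25.0
```

```bash
cat > b.py <<'E'
from h import *
import sys
s=manip.read_state(); print(s['clock'],s['eef_pos'].round(1),s['eef_rot'].round(3),s['wrist_force'],s['finger_gap'])
X,Y,Z=s['eef_pos']
for n in ('scene','top'):
    c=viewer.camera(n); cv2.imwrite(f'pics/{n}_{sys.argv[1]}.png',c['frame']); w=cloud(c); np.save(n+'.npy',c,allow_pickle=True)
    d=np.hypot(w[...,0]-X,w[...,1]-Y)<28
    for a in range(-160,0,10):
        q=w[d&(w[...,2]>Z+a)&(w[...,2]<Z+a+10)]
        if len(q)>3: print(n,a,len(q),q.min(0).round(1),q.max(0).round(1))
E
python3 b.py lift
```

```text
5.85 [496.8 -57.6 265.2] [-3.141 -0.    -3.092] [-0.57849915  0.06001683 -0.10827769] 17.990565916269368
scene -140 11 [497.8 -58.6 125.6] [502.7 -50.8 135.2]
scene -130 12 [499.6 -60.9 136.9] [505.9 -48.9 145. ]
scene -120 49 [492.4 -64.2 145.6] [507.8 -45.4 155.2]
scene -110 43 [495.5 -63.5 155.6] [507.2 -45.4 165.1]
scene -100 42 [496.6 -64.9 165.5] [507.4 -46.3 175. ]
scene -90 48 [496.5 -64.8 175.3] [507.5 -45.9 184.8]
scene -80 48 [493.8 -63.8 185.3] [506.2 -45.3 195.1]
scene -70 57 [487.4 -65.7 195.3] [507.2 -45.4 205.2]
scene -60 62 [490.9 -65.6 205.3] [507. -47. 215.]
scene -50 34 [493.2 -61.3 215.6] [503. -50. 225.]
scene -40 24 [497.2 -60.9 225.3] [503.3 -50.2 234.3]
scene -30 19 [498.  -66.8 236.3] [510.  -42.2 245.2]
scene -20 128 [488.2 -69.7 245.3] [510.7 -42.2 255.1]
scene -10 47 [499.2 -63.9 255.3] [507.4 -47.6 264.8]
```

View pics/scene_lift.png

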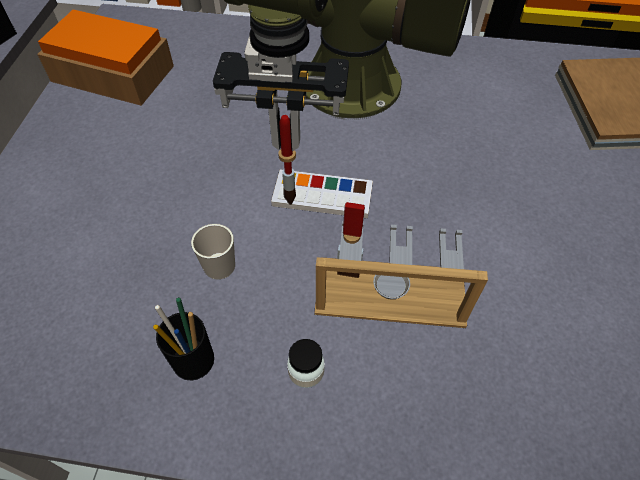

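The scene view shows the brush held upright at (288,160), with the flat brush, rack and pot (214,250) undisturbed. Next I move over the pot.

Call:
move_arm:
  moves:
    - [-0.01, -0.02, 0, 0]
    - [-0.025, -0.05, 0, 0]
    - [-0.04, -0.08, 0, 0]
    - [-0.055, -0.11, 0, 0]
    - [-0.066, -0.132, 0, 0]
    - [-0.066, -0.132, 0, 0]
    - [-0.066, -0.132, 0, 0]
    - [-0.066, -0.132, 0, 0]

```text
clock: 6.75
eef_pos: [569.1, -182.4, 265.6]
eef_rot: [3.141, 0.0, -3.088]
wrist_force: [0.1, 1.3, 0.3]
finger_gap: 17.5
finger_force: 25.0
```

```bash
python3 b.py pot|grep -v " -[1234]0 "
```

```text
6.75 [ 569.1 -182.4  265.6] [ 3.141  0.    -3.088] [0.08335776 1.27110422 0.29145604] 17.504194291275606
scene -140 8 [ 568.2 -179.7  125.9] [ 574.8 -175.3  135.5]
scene -130 17 [ 569.8 -184.7  136.4] [ 578.5 -171.3  145.5]
scene -120 51 [ 563.2 -188.8  145.6] [ 579.1 -169.2  155.5]
scene -110 48 [ 562.3 -189.1  156.1] [ 579.6 -170.4  165.5]
scene -100 50 [ 563.3 -188.2  166. ] [ 579.9 -170.   175.3]
scene -90 51 [ 566.3 -189.4  175.7] [ 579.  -170.5  185.5]
scene -80 46 [ 566.2 -188.1  185.7] [ 579. -170.  195.]
scene -70 57 [ 561.8 -188.1  195.6] [ 578.9 -170.6  205.4]
scene -60 74 [ 559.  -189.9  205.6] [ 578.4 -170.6  215.3]
scene -50 33 [ 566.  -185.1  215.7] [ 575.6 -174.3  225.4]
```

View pics/scene_pot.png

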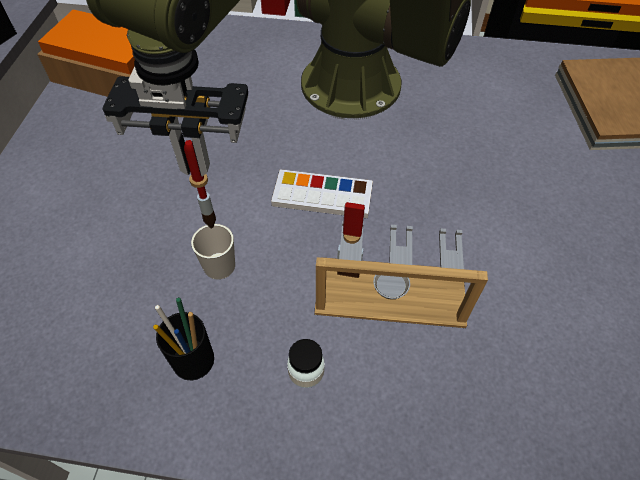

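The scene view shows the bristle tip (211,222) above the pot mouth (214,242). It sits about 5 mm too far to +y, so I correct that and dip 74 mm.

Call:
move_arm:
  moves:
    - [0, -0.004, 0.0, 0]
    - [0, -0.004, 0.015, 0]
    - [0, -0.004, 0.03, 0]
    - [0, -0.004, 0.045, 0]
    - [0, -0.004, 0.06, 0]
    - [0, -0.004, 0.074, 0]
    - [0, -0.004, 0.074, 0]
    - [0, -0.004, 0.074, 0]
    - [0, -0.004, 0.074, 0]
    - [0, -0.004, 0.074, 0]
    - [0, -0.004, 0.074, 0]
    - [0, -0.004, 0.074, 0]

```text
clock: 8.05
eef_pos: [569.3, -187.7, 191.7]
eef_rot: [-3.141, 0.0, -3.089]
wrist_force: [0.4, 0.2, -1.3]
finger_gap: 17.6
finger_force: 25.0
```

```bash
python3 b.py dip|grep -v " -[1234]0 "
```

```text
8.05 [ 569.3 -187.7  191.7] [-3.141  0.    -3.089] [ 0.42088688  0.18585572 -1.28996537] 17.55654986647692
scene -160 28 [ 541.4 -215.4   31.9] [ 571.6 -185.6   40.6]
scene -150 18 [ 550.6 -215.3   42.2] [ 574.8 -183.8   51.1]
scene -140 13 [ 558.  -215.5   52. ] [ 574.6 -180.9   61.5]
scene -130 13 [ 568.7 -189.3   62.1] [ 578.4 -177.    71.1]
scene -120 39 [ 563.8 -194.2   72.5] [ 579.7 -174.8   81.6]
scene -110 39 [ 564.8 -193.6   81.7] [ 580.1 -175.    91.4]
scene -100 39 [ 565.4 -192.7   91.7] [ 578.9 -175.3  101.7]
scene -90 40 [ 564.5 -193.2  102.3] [ 579.7 -175.   111.6]
scene -80 44 [ 562.2 -195.2  112.1] [ 578.9 -175.5  121.7]
scene -70 53 [ 564.3 -196.8  122.8] [ 578.7 -175.4  131.7]
scene -60 56 [ 560.6 -194.4  131.7] [ 578.2 -175.6  141.6]
scene -50 27 [ 568.1 -191.   141.8] [ 574.5 -180.1  151.5]
```

Call:
move_arm:
  moves:
    - [0, 0, -0.02, 0]
    - [0, 0, -0.045, 0]
    - [0, 0, -0.074, 0]
    - [0, 0.01, -0.074, 0]
    - [0.02, 0.03, -0.074, 0]
    - [0.035, 0.06, -0.074, 0]
    - [0.05, 0.09, -0.074, 0]
    - [0.065, 0.12, -0.074, 0]
    - [0.075, 0.16, -0.074, 0]
    - [0.075, 0.2, -0.074, 0]
    - [0.075, 0.24, -0.074, 0]
    - [0.075, 0.28, -0.074, 0]

```text
clock: 9.35
eef_pos: [479.0, 89.8, 264.9]
eef_rot: [3.142, -0.0, -3.089]
wrist_force: [0.9, -0.0, -0.2]
finger_gap: 17.9
finger_force: 25.0
```

Call:
move_arm:
  moves:
    - [0, 0.02, 0, 0]
    - [0, 0.036, 0, 0]
    - [0, 0.036, 0, 0]
    - [0, 0.036, 0, 0]
    - [0, 0.036, 0, 0]

```text
clock: 9.85
eef_pos: [477.8, 123.3, 265.2]
eef_rot: [-3.141, -0.0, -3.09]
wrist_force: [-0.6, 0.5, -0.8]
finger_gap: 17.6
finger_force: 25.0
```

Call:
move_arm:
  moves:
    - [0, 0.012, 0, 0]
    - [0, 0.012, 0.03, 0]
    - [0, 0.012, 0.06, 0]
    - [0, 0.012, 0.069, 0]
    - [0, 0.012, 0.069, 0]
    - [0, 0.012, 0.069, 0]
    - [0, 0.012, 0.069, 0]
    - [0, 0.012, 0.069, 0]

```text
clock: 10.65
eef_pos: [477.6, 136.0, 197.4]
eef_rot: [3.141, 0.002, -3.089]
wrist_force: [0.4, -0.2, -1.2]
finger_gap: 17.9
finger_force: 25.0
```

```bash
python3 b.py stage|grep -v " -[1]0 "; sed -i 's/^for n in W/for n in ["scene"]/' m.py; python3 m.py
python3 - <<'E'
from h import *
c=viewer.camera('wrist'); cv2.imwrite('pics/w2.png',c['frame']); w=cloud(c); z=w[...,2]
hsv=cv2.cvtColor(c['frame'],cv2.COLOR_BGR2HSV)
m=(hsv[...,1]<60)&(abs(z-155)<9)&(w[...,0]>535)&(w[...,0]<640)
k,l,st,ce=cv2.connectedComponentsWithStats(m.astype(np.uint8))
for i in range(1,k):
    if st[i,4]>60: p=w[l==i]; r=cv2.minAreaRect(p[:,:2].astype(np.float32)); print(' steel',st[i],r)
red=((hsv[...,0]<8)|(hsv[...,0]>172))&(hsv[...,1]>150)&(w[...,1]>90)
p=w[red]; p=p[~np.isnan(p[:,0])]
if len(p): print('red',len(p),p.min(0),p.max(0))
E
```

```text
10.65 [477.6 136.  197.4] [ 3.141e+00  2.000e-03 -3.089e+00] [ 0.3979999  -0.1966994  -1.21593651] 17.8636825418134
scene -130 6 [478.4 128.2  72.8] [487.6 148.3  77.3]
scene -120 26 [476.7 127.3  77.7] [489.1 147.4  87.4]
scene -110 41 [476.1 127.8  87.8] [488.4 147.9  97. ]
scene -100 40 [478.7 128.3  97.5] [487.8 147.1 107.2]
scene -90 37 [478.8 128.  107.4] [488.5 147.3 117. ]
scene -80 44 [476.6 127.9 117.9] [489.1 147.5 127.3]
scene -70 46 [473.1 128.2 128.1] [488.1 147.4 137.4]
scene -60 59 [470.2 127.8 137.5] [488.4 147.  147.1]
scene -50 27 [476.8 131.9 147.9] [484.5 143.8 156.6]
scene -40 23 [478.6 131.9 157.5] [484.4 142.7 165.4]
scene -30 15 [480.8 125.1 169.1] [490.7 150.3 177.2]
scene -20 114 [472.  124.  177.7] [491.6 151.3 187.4]
scene table z 0.7370646146332547
 red [400 153  16  37 370] [470.9 129.3 182.8] [487.9 146.6 258.5]
   z 170 190 27 [484.1 137.3 186.2] [ 6.8 15.4  6.9]
   z 190 215 111 [483.9 137.8 202.8] [11.7 16.8 24.7]
 red [398 194   8  11  62] [479.3 132.3 138.2] [485.9 143.2 169.1]
   z 130 150 21 [482.2 137.7 145. ] [ 4.3 10.2 11.6]
   z 150 170 41 [
[... 1186 characters left out ...]
5708841 [ 531.61851991 -222.22112007   82.08329641] [ 599.76686076 -147.49382984   87.84202119]
 jar [755.72246415 -24.22606852  75.0424876 ] [ 610.07707506 -216.34739741   70.01484545] [799.85697949 261.67647055  79.98276284]
 steel [304 339  10  28 208] ((556.077392578125, 127.23786926269531), (23.47521209716797, 6.605945587158203), 3.155982732772827)
 steel [336 339  12  28 266] ((553.82275390625, 151.806884765625), (21.59981918334961, 8.310803413391113), 4.159220218658447)
 steel [302 404  45  19 851] ((607.6212768554688, 141.2744140625), (19.670034408569336, 35.201202392578125), 4.091953754425049)
red 3128 [467.51661896 126.7470748  138.88927636] [485.3190747  144.8957896  257.10540841]
```

View pics/w2.png

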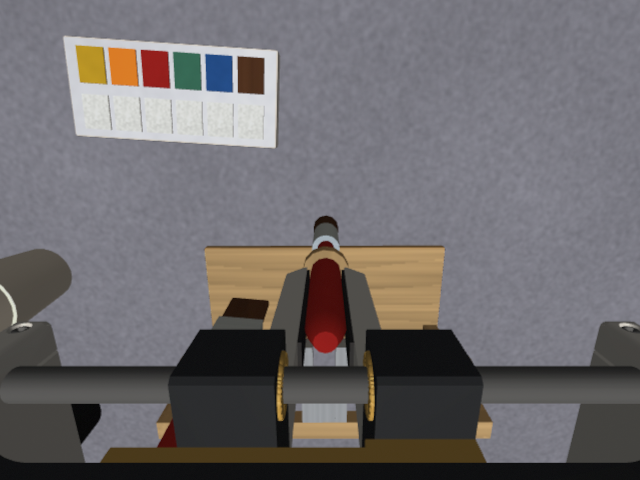

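The wrist view shows the brush (325,300) in line with the middle fork (325,380). Fork-to-brush offset is about 1 mm in both views, so I correct it and insert.

Call:
move_arm:
  moves:
    - [0, -0.001, 0, 0]
    - [-0.015, -0.001, 0, 0]
    - [-0.03, -0.001, 0, 0]
    - [-0.04, -0.001, 0, 0]
    - [-0.05, -0.001, 0, 0]
    - [-0.06, -0.001, 0, 0]
    - [-0.07, -0.001, 0, 0]
    - [-0.08, -0.001, 0, 0]
    - [-0.09, -0.001, 0, 0]
    - [-0.093, -0.001, 0, 0]
    - [-0.093, -0.001, 0, 0]
    - [-0.093, -0.001, 0, 0]

```text
clock: 12.0
eef_pos: [570.0, 139.8, 196.4]
eef_rot: [-3.142, -0.0, -3.089]
wrist_force: [-0.1, 0.8, -0.5]
finger_gap: 17.4
finger_force: 25.0
```

```bash
python3 b.py ins|grep -v " -[1]0 "|grep -E "^[0-9]| -[23456]0 "; python3 m.py | grep -E "red|steel|  z"; python3 -c "
import cv2;a=cv2.imread('pics/scene_ins.png')[120:320,300:500];cv2.imwrite('pics/insc.png',cv2.resize(a,None,fx=3,fy=3))"
```

```text
12.0 [570.  139.8 196.4] [-3.142 -0.    -3.089] [-0.09254015  0.80588184 -0.50031929] 17.384094994813076
scene -60 8 [563.8 135.4 136.5] [573.6 150.4 146.2]
scene -50 270 [549.  122.5 147. ] [597.6 159.1 156.4]
scene -40 88 [546.7 123.3 156.4] [597.7 158.6 164.1]
scene -30 15 [573.9 130.1 172.6] [583.6 153.5 176.3]
scene -20 124 [566.5 127.4 176.4] [584.3 154.8 186.1]
 red [398 198  18  37 381] [564.7 133.2 181.5] [580.7 150.3 256.9]
   z 170 190 34 [576.  140.8 185.7] [ 8.6 16.7  8.4]
   z 190 215 104 [576.4 141.4 202.7] [10.3 16.8 24.7]
 red [343 202  22  35 604] [570.2  46.5 164.8] [582.7  76.4 240.5]
   z 150 170 27 [579.7  61.9 167.7] [ 3.6 25.7  5. ]
   z 170 190 137 [579.7  62.1 180.2] [ 7.4 29.8 19.8]
   z 190 215 185 [579.7  61.8 202.6] [ 6.1 29.2 24.9]
 red [397 239   8   7  42] [570.5 136.2 145.2] [583.6 146.5 175.3]
   z 130 150 10 [573.7 140.8 148. ] [5.4 9.9 4.8]
   z 150 170 29 [574.5 140.7 156.7] [ 5.3 10.3 13.4]
 steel [339 221  24  40 453] ((584.3727416992188, 61.98448181152344), (71.74739837646484, 34.962886810302734), 2.9385740756988525) 155.4
 steel [389 225  23  40 541] ((580.3596801757812, 141.6620330810547), (71.84152221679688, 34.70231628417969), 3.2327401638031006) 155.4
 steel [439 228  25  41 691] ((575.2110595703125, 221.62643432617188), (72.96033477783203, 36.08892822265625), 3.0414986610412598) 155.5
 steel [157 307   8  10  40] ((754.399658203125, -203.44483947753906), (5.184910297393799, 7.427766799926758), 49.0530891418457) 155.4
```

View pics/insc.png

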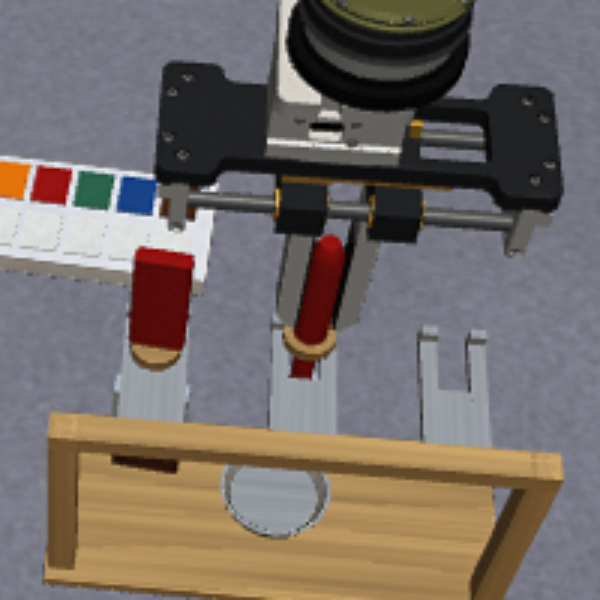

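The crop shows the collar (310,342) above the middle fork with the red neck in its slot (303,370); it is centred within 0.5 mm. Lowering now.

Call:
move_arm:
  moves:
    - [0, 0, 0.004, 0]
    - [0, 0, 0.008, 0]
    - [0, 0, 0.012, 0]
    - [0, 0, 0.015, 0]
    - [0, 0, 0.017, 0]
    - [0, 0, 0.0175, 0]
    - [0, 0, 0.0175, 0]
    - [0, 0, 0.0175, 0]
    - [0, 0, 0.0175, 0]

```text
clock: 13.0
eef_pos: [570.2, 139.8, 179.1]
eef_rot: [3.142, 0.0, -3.089]
wrist_force: [0.7, -0.5, -0.2]
finger_gap: 17.5
finger_force: 25.0
```

Call:
move_arm:
  moves:
    - [0, 0, 0.0005, 0]
    - [0, 0, 0.0005, 0]
    - [0, 0, 0.0005, 0]
    - [0, 0, 0.0005, 0]
  jaw: 0.022
  squeeze: 5

```text
clock: 13.4
eef_pos: [570.2, 139.8, 178.5]
eef_rot: [-3.142, 0.0, -3.089]
wrist_force: [-0.5, -0.6, -0.7]
finger_gap: 22.2
finger_force: 0.0
```

Call:
move_arm:
  moves:
    - [0, 0, 0, 0]
    - [0, 0, 0, 0]
    - [0, 0, 0, 0]
    - [0, 0, 0, 0]
    - [0, 0, 0, 0]
    - [0, 0, 0, 0]
    - [0, 0, 0, 0]
    - [0, 0, 0, 0]
  jaw: 0.06

```text
clock: 14.2
eef_pos: [570.2, 139.8, 178.5]
eef_rot: [3.142, -0.0, -3.089]
wrist_force: [0.1, 1.2, 0.4]
finger_gap: 59.9
finger_force: 0.0
```

Call:
move_arm:
  moves:
    - [0, 0, -0.01, 0]
    - [0, 0, -0.03, 0]
    - [0, 0, -0.06, 0]
    - [0, 0, -0.1, 0]
    - [0, 0, -0.14, 0]
    - [0.04, 0, -0.16, 0]
    - [0.08, 0, -0.16, 0]
    - [0.12, 0, -0.16, 0]
    - [0.15, 0, -0.16, 0]
    - [0.15, 0, -0.16, 0]
    - [0.15, 0, -0.16, 0]
    - [0.15, 0, -0.16, 0]

```text
clock: 15.4
eef_pos: [421.0, 132.0, 338.6]
eef_rot: [3.142, 0.0, -3.09]
wrist_force: [-0.6, 0.3, -0.1]
finger_gap: 59.8
finger_force: 0.0
```

```bash
python3 b.py end|head -1; python3 m.py | grep -E "red|rim|  z"; python3 -c "
import cv2;a=cv2.imread('pics/scene_end.png')[60:460,120:520];cv2.imwrite('pics/endc.png',cv2.resize(a,(600,600)))"
```

```text
15.4 [421.  132.  338.6] [ 3.142  0.    -3.09 ] [-0.5772821   0.2550552  -0.07430152] 59.83093462814138
 red [343 202  22  35 605] [570.5  46.6 162.6] [582.8  76.4 240.2]
   z 150 170 29 [579.5  61.7 167.6] [ 4.3 24.4  7.3]
   z 170 190 134 [579.7  61.7 180.1] [ 5.5 29.6 19.7]
   z 190 215 186 [579.8  61.8 202.8] [ 6.9 29.4 24.8]
 red [397 206  16  36 369] [563.8 132.6 163.5] [580.5 150.  239.2]
   z 150 170 22 [576.8 141.3 166.9] [ 6.  14.8  6.1]
   z 170 190 84 [576.3 140.5 179.8] [10.5 17.2 18.6]
   z 190 215 110 [576.7 140.7 202.6] [10.  16.8 25. ]
 rim 224 (array([ 570.47560158, -184.83429116]), np.float64(35.64270347088077)) 84.87906282625192 [ 532.54881673 -222.75231195   82.1188104 ] [ 599.59296154 -147.57808016   87.96799631]
```

View pics/endc.png

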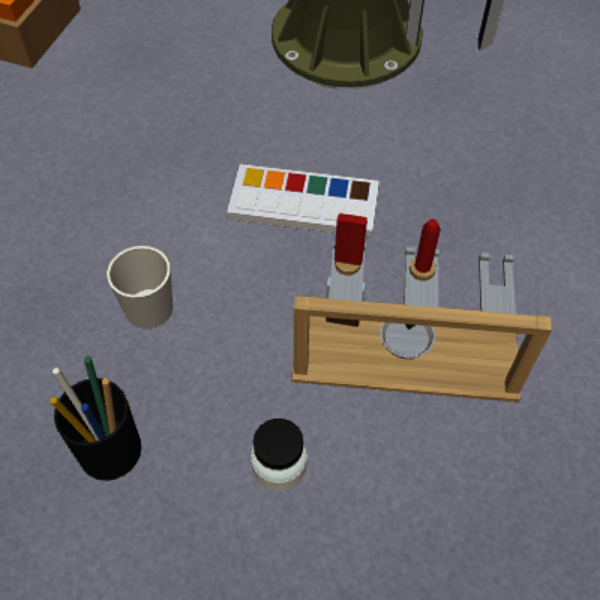

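The crop shows the round brush hanging upright in the middle fork (425,250) above the dish (408,338). The flat brush (350,240) and pot (140,285) have not moved, and the arm is clear.

```bash
python3 -c "
from cell import manip
print(manip.sign_off())"
```

```text
the job is handed in; nothing more can be done
None
```

The round brush was dipped about 35 mm below the pot rim with the ferrule clear of it, then hung bristles down in the middle fork above the drip dish; camera checks showed the flat brush and pot unmoved, and the job was handed in at about 15 s.

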